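# Shut the salad cold box and drop its latch

## Robot

A 7-joint arm with a two-finger parallel gripper is mounted at the origin on the work surface. World frame = base frame: x ahead of the robot, y to its left, z up, the work surface at z = 0. Lengths are in m, angles in rad, forces in N, time in s.
With the tool pointing down it reaches from about 0.425 to 0.925 m from the base axis. Payload 6.8 kg.
Tool frame: the origin (TCP) lies midway between the tips of the shut fingers; the grasp point (between the pads) lies 19 mm behind it; z points along the fingers, y is the line along which they close (so a half turn about z gives the same grasp; the last joint's range is limited). The gripper opens to 88 mm and grips with 3 to 60 N. Pads are 20 mm wide; open, the fingers measure 115 mm over their backs; the gripper's body (75 mm by 178 mm) begins 61 mm behind the grasp point.
Start: joints at [1, 0.477, 0.022, 1.555, -0.011, 1.109, -0.083], TCP at [0.301, -0.604, 0.223] pointing down, gripper open.
Joint ranges: [-2.96, 2.96], [-0.34, 2.1], [-1.41, 1.46], [0.24, 2.44], [-1.37, 4.51], [0.17, 1.92], [-2.96, 2.96]. Speed limits (rad/s): [2.39, 2.39, 3.14, 3.14, 3.14, 3.14, 3.14].

## Interface

Orientations are given as a unit quaternion [w, x, y, z].
In Python, from workcell import bot gives the robot as it stands. The module is installed in compiled form; this text tells all that it offers.
- The arm moves only by the tool play_rows, never from a script. Its argument "deltas" is text: rows parted by semicolons, each of 7 numbers parted by spaces: the turn, a rotation vector about the tool's x, y, z in units of 45 degrees (1.0 is 45 degrees), then the shift along the tool's x, y, z in units of 1000 mm (1.0 is 1000 mm), then the opening, from 0 (shut) to 1 (fully open). A call has 1 to 8 rows; each row shifts and turns the commanded pose from where the row before left it, along the tool's axes as they then stand; what a row does not reach is not made up. A row lasts 1/8 s, in which the tool goes at most 62.5 mm and 10.7 degrees, less where a joint would pass 70% of its speed; a pose out of reach is approached as far as the arm can. A call with a number of a shift or a turn outside -1 to 1 is refused whole. A call with a gripper value outside its range is refused whole. The fingers move at their own pace and stop on an object; "squeeze" is the grip in N (left out, the last holds). Time passes only in rows, so rows that do not move let the fingers close. It gives the time, the measured TCP pose, the force, the opening and the grip force at its end, in the units of the state.
- bot.sense(): the state, without advancing time (a new reading comes with each control period).
- bot.grab_frame(name): name is "scene" or "top" or "wrist"; returns a dict with "img" (480x640x3 uint8, blue, green, red), "fx", "fy", "cx", "cy" (pixels), "k1" (the pictures are not rectified: a ray, as slopes to the right and down, at radius r is drawn at 1 + k1 r^2 times it, then the intrinsics apply), "position" and "rotation" of the camera in the world. Camera axes: x right, y up, looking along -z (the intrinsics and any distortion apply to the point x, -y, -z); pixel columns grow to the right and rows downward; lengths in m; the calibration is good to about 2 mm. A picture is of the moment at which its call begins. There is no depth.
- bot.hand_in(): hands the job in; it is judged then, once.
The state is a dict: "time": time; "joint_pos": joint angles; "joint_vel": joint speeds; "joint_torque": joint torques, N m; "tcp_pos": TCP position; "orientation": TCP orientation; "contact_force": force on the tool from outside, world axes, zero at the start; "wrist_torque": the same for the moment, N m; "grip_width": opening from 0.0 (shut) to 1.0 (fully open); "finger_force": force on a finger pad.
Only numpy, scipy, OpenCV 4.12 (cv2) and the standard library are available. Lean on these libraries where they do the work, as an engineer would, in place of code of your own. Each camera call takes 0.05 s, during which the arm holds its last target. There are 200 camera calls.

## Task

Close the salad cold box: draw its sliding hatch shut against the sprung black strip with the red latch bar's handle, lift the bar over the front of the yellow keeper and let its tooth drop fully into the notch, so that the latch alone holds the hatch shut when you let go. The keeper has been screwed down anywhere along its slots, so feel for the notch and be gentle: do not ram the bar into the keeper or press hard on it, and leave the salt, pepper, bowl and plate where they stand.

Things in the scene. Friction and masses are not known exactly. Their poses are not given: they have to be found in the camera images.
- coldbox: Navy cold box, 260 (its x) by 440 (its y) by 110 mm high, fixed to the counter, turned up to 0.3 rad. Origin: centre of its underside. The hatch slides along its y and closes towards its -y (the robot's right at yaw 0). Salt and pepper stand on the deck's -x strip.
- hatch (a joint): Travel in m of the steel hatch (176 wide, 195 long, 8 mm thick, 0.7 kg, top at 118 mm) towards closed (the box's -y): 0 open, end stop 0.142; stiff runner, drag 1.5 N plus 1.2 N per 10 mm/s. From 0.091 on it presses the sprung strip, which pushes an unlatched hatch back to there. Tooth in the notch: 0.0975 to 0.1325 depending on the keeper.
- strip_face (a point): Middle of the face of the sprung black strip on the deck that the hatch's front edge meets and that pops the hatch open, 5 mm above the deck. It pushes back with about 2.5 N at first and 0.08 N more for each mm pressed.
- latch (a joint): Angle in rad of the red latch bar about its hinge pin: 0 level (lower stop; also when fully in the notch), positive tip up, stop at 0.28. 0.25 kg, swings freely, falls by its own weight. The bar reaches from the pin towards the box's -y, 16 mm wide, 119 mm from pin to end face; at 0 its straight part is 139 to 151 mm above the counter.
- pin (a point): Centre of the latch bar's brass hinge pin on the hatch, 131 mm above the counter; the pin lies along the box's x and travels with the hatch.
- handle (a point): Grip point on the axis of the bar's black handle: a rod 16 mm thick along the box's x, 50 mm out from the bar's +x side (22 mm collar at its end). 35 mm beside the bar's centre line, 75 mm from the pin towards the box's -y, 24 mm above it (155 mm up at angle 0). Grip from above, fingers on either side along the box's y; the rod can turn between the pads.
- tooth (a point): Middle of the lower face of the steel tooth under the bar's free end: 16 mm along the box's x, 8 mm along y, 14 mm deep, far side flush with the bar's end face. 115 mm from the pin towards the box's -y, 6 mm below it (125 mm above the counter at angle 0). Raise it 13 mm (angle 0.12) or more to pass over the front cheek.
- track: Dark slotted plate, 44 by 80 mm, on the deck in line with the bar; origin: its centre on the deck, at (20, -175, 110) mm in the box's frame. The yellow keeper on it does not move, but is screwed down up to 16 mm either side of this centre along the box's y: not measured, find it by feel or sight. Over 12 N on the keeper is ramming.
- keeper_middle (a point): Where the notch's middle would be, at deck height, were the keeper centred on its plate. Keeper along the closing direction, from the true notch middle: front cheek -19.5 to -5.5 mm, 28 mm above the deck; notch -5.5 to +5.5, floor 12 mm up; back wall +5.5 to +13.5, 58 mm up. The bar cannot pass over the wall: drawn on while raised, its end face stops there.
- bowl: Blue ceramic bowl, 220 mm across, 85 high; leave it standing. Origin: centre of its underside.
- plate: White plate, 240 mm across; leave it standing. Origin: centre of its underside.
- salt: White salt shaker, 36 mm across, 60 high, on the cold box's deck; leave it standing. Origin: centre of its underside.
- pepper: Black pepper shaker, 36 mm across, 60 high, on the cold box's deck; leave it standing. Origin: centre of its underside.

How it is judged:
By the outcome, as a careful person would: the job done as asked, in the order asked, and still so for the second after the job is handed in, with the robot touching nothing.
It also fails if it takes over 64 s, if anything falls off the work surface, if the arm or the gripper's body presses on something with over 40 N, if the wrist force passes 120 N, or if a joint passes its speed limit or range.

## Working session

There is one attempt and no reset: what is moved stays moved. The work goes in short steps, Python scripts to look and compute and a tool call to move; the robot and the scene stay as the last step left them, time stands still between calls to the robot, and variables do not carry over. Pictures are saved under pics/ and viewed, at most 10 in all, crops included, and the job is handed in when it is done.

Besides the shell and the picture viewer there is one more tool, called after "Request:" in YAML: its name, and indented under it one key for each argument. play_rows: Moves the arm, as the interface text tells. Shifts and turns lie within -1 to 1; 1 stands for 1000 mm of shift or 45 degrees of turn. Its arguments: {"type":"object","properties":{"deltas":{"type":"string"},"squeeze":{"type":"number"}},"required":["deltas"]}

```bash
mkdir -p pics; cat > h.py <<'E'
import numpy as np, cv2, json
from workcell import bot
def ray(f,u,v):
    K=np.array([[f['fx'],0,f['cx']],[0,f['fy'],f['cy']],[0,0,1.]])
    p=cv2.undistortPoints(np.array([[[u,v]]],float),K,np.array([f['k1'],0,0,0.]))[0,0]
    R=np.array(f['rotation']).reshape(3,3)
    return np.array(f['position']),R@np.array([p[0],-p[1],-1.])
def onz(f,u,v,z):
    o,d=ray(f,u,v); return o+d*(z-o[2])/d[2]
def proj(f,P):
    R=np.array(f['rotation']).reshape(3,3); c=R.T@(np.array(P)-f['position'])
    x,y=c[0]/-c[2],-c[1]/-c[2]; s=1+f['k1']*(x*x+y*y)
    return f['fx']*x*s+f['cx'],f['fy']*y*s+f['cy']
E
python3 - <<'E'
from h import *
for n in('scene','top'):
    f=bot.grab_frame(n); cv2.imwrite(f'pics/{n}0.png',f['img']); print(n,f['fx'],f['cx'],f['k1'],f['position'],np.array(f['rotation']).round(3).tolist())
s=bot.sense(); print(s['time'],s['tcp_pos'],s['orientation'],s['contact_force'],s['grip_width'])
E
```

```text
scene 546.7649448421716 320.5170074594424 -0.13656844682691285 [ 1.56578202 -0.02192877  1.08461623] [0.669, 0.296, 0.276, 0.623]
top 571.9338176180205 312.6578227291479 0.0387993446523941 [0.41456602 0.02540402 1.60229062] [-0.703, -0.032, 0.022, 0.711]
0.1 [ 0.30109276 -0.60352565  0.2218062 ] [-7.67371583e-04  9.73350193e-01  2.29322381e-01 -2.41888625e-04] [ 0.04557098 -0.07045919 -0.19689641] 1.001100155477526
```

View pics/scene0.png

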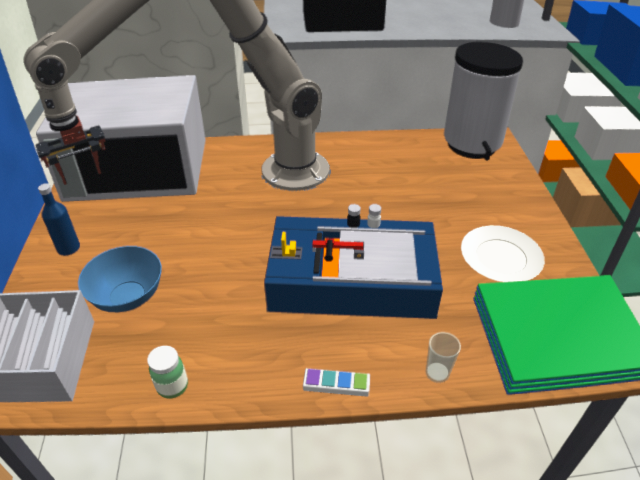

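View pics/top0.png

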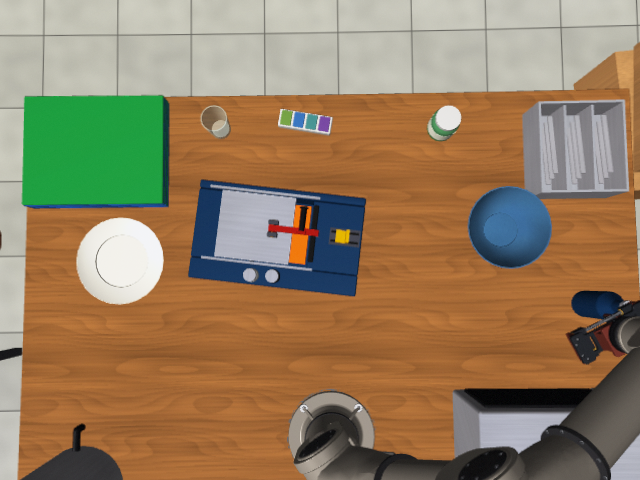

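The scene view shows the box in the middle with the red bar at about (338,244) and the yellow keeper at (288,245). In the top view the box top runs (202,181)-(365,200)-(355,296)-(190,277), with the bar at (270-318,230), the keeper at (343,236) and the shakers at (250,275) and (271,276).

```bash
python3 - <<'E'
s=open('h.py').read().replace("np.array(f['rotation']).reshape(3,3)","Rm(f)").replace("def ray","from scipy.spatial.transform import Rotation as Ro\ndef Rm(f):\n    w,x,y,z=f['rotation']; return Ro.from_quat([x,y,z,w]).as_matrix()\ndef ray",1)
open('h.py','w').write(s)
E
python3 - <<'E'
from h import *
f=bot.grab_frame('top'); im=f['img']; g=bot.grab_frame('scene')
hsv=cv2.cvtColor(im,cv2.COLOR_BGR2HSV)
m=cv2.inRange(hsv,(105,120,30),(125,255,140)); m[:, :180]=0; m[:,380:]=0;m[:170]=0;m[310:]=0
m=cv2.morphologyEx(m,cv2.MORPH_CLOSE,np.ones((5,5)))
c=max(cv2.findContours(m,0,2)[0],key=cv2.contourArea)
hull=cv2.convexHull(c)
P=np.array([onz(f,*p[0].astype(float),.11)[:2] for p in hull]).astype(np.float32)
r=cv2.minAreaRect(P*1000); print('box rect',r)
def col(im,lo,hi,box):
    h=cv2.cvtColor(im,cv2.COLOR_BGR2HSV); m=cv2.inRange(h,lo,hi); k=np.zeros_like(m); x0,y0,x1,y1=box; k[y0:y1,x0:x1]=255; return m&k
for n,fr,bx,zs in(('top',f,(180,170,380,310),1),('scene',g,(260,210,450,320),1)):
    red=col(fr['img'],(0,180,60),(5,255,255),bx)|col(fr['img'],(174,180,60),(180,255,255),bx)
    yel=col(fr['img'],(22,150,80),(33,255,255),bx)
    for nm,mm,z in(('red',red,.151),('yel',yel,.138)):
        q=max(cv2.findContours(mm,0,2)[0],key=cv2.contourArea); rr=cv2.minAreaRect(q)
        print(n,nm,rr,[onz(fr,*p,z).round(4).tolist() for p in cv2.boxPoints(rr)])
t=cv2.resize(im[170:310,180:380],None,fx=4,fy=4,interpolation=cv2.INTER_CUBIC); cv2.imwrite('pics/topc.png',t)
t=cv2.resize(g['img'][210:320,260:450],None,fx=4,fy=4,interpolation=cv2.INTER_CUBIC); cv2.imwrite('pics/scenec.png',t)
E
```

```text
box rect ((532.7725219726562, 140.17233276367188), (436.48675537109375, 256.116943359375), 82.73078918457031)
top red ((293.4186706542969, 229.83351135253906), (49.545257568359375, 7.064022541046143), 5.572198390960693) [[0.5456, 0.1586, 0.151], [0.5636, 0.1567, 0.151], [0.5498, 0.031, 0.151], [0.5318, 0.033, 0.151]]
top yel ((342.0, 236.0), (12.0, 14.0), 90.0) [[0.5472, -0.0115, 0.138], [0.5468, -0.0474, 0.138], [0.5159, -0.0469, 0.138], [0.5163, -0.0111, 0.138]]
scene red ((345.8758544921875, 244.21998596191406), (33.063880920410156, 7.883680820465088), 9.782407760620117) [[0.5554, 0.0702, 0.151], [0.5263, 0.076, 0.151], [0.5535, 0.1566, 0.151], [0.5818, 0.1496, 0.151]]
scene yel ((288.0, 243.5), (23.0, 14.0), 90.0) [[0.4808, -0.0499, 0.138], [0.4835, -0.0132, 0.138], [0.571, -0.0163, 0.138], [0.5685, -0.0514, 0.138]]
```

View pics/topc.png

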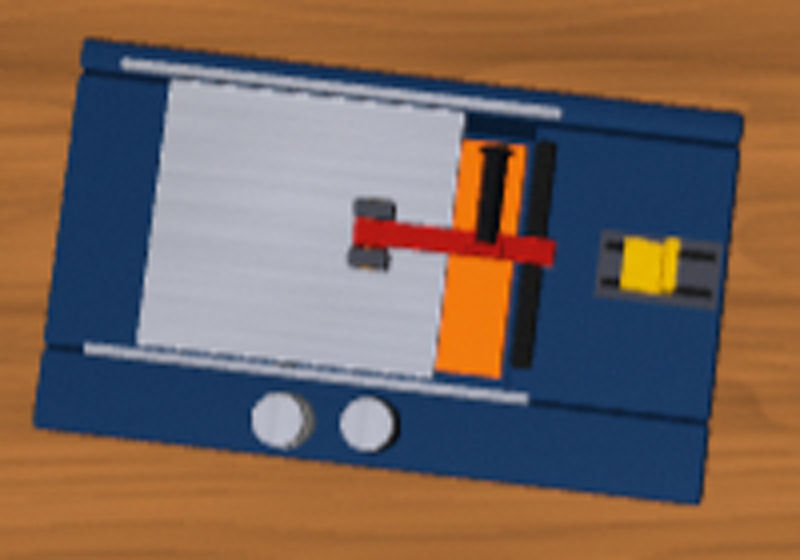

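View pics/scenec.png

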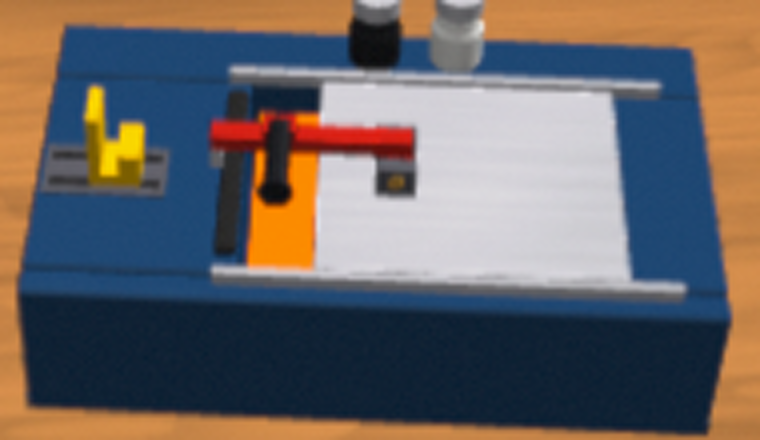

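The top crop shows the box corners at about (84,38), (744,114), (703,504) and (35,428). The handle runs from (495,148) to (487,240), and the keeper spans x 622-682. The scene crop shows the bar level, the handle on the +x side, and the keeper's wall on its far side.

```bash
python3 - <<'E'
from h import *
f=bot.grab_frame('top'); 
T=lambda u,v,z:onz(f,180+(u+.5)/4-.5,170+(v+.5)/4-.5,z)
C=[T(*c,.11)[:2] for c in((84,38),(744,114),(703,504),(35,428))]
d1,d2=C[0]-C[1],C[3]-C[2]; e1,e2=C[0]-C[3],C[1]-C[2]
for d in(d1,d2): print('len',np.hypot(*d),np.degrees(np.arctan2(*d[::-1]))-90)
for d in(e1,e2): print('len',np.hypot(*d),np.degrees(np.arctan2(*d[::-1])))
ctr=sum(C)/4; d=(d1+d2); yaw=np.arctan2(d[1],d[0])-np.pi/2
e=e1+e2; yaw=(2*yaw+np.arctan2(e[1],e[0]))/3; print('ctr',ctr,'yaw',yaw)
R=np.array([[np.cos(yaw),-np.sin(yaw)],[np.sin(yaw),np.cos(yaw)]])
L=lambda p:(R.T@(np.array(p)[:2]-ctr)*1000).round(1)
for n,u,v,z in(('rod root',487,241,.158),('rod end',495,150,.158),('bar end',554,252,.151),('bar pin end',354,231,.151),('pin blocks',372,234,.135),
 ('cheek front',622,264,.138),('wall far',681,266,.168),('wall near',666,266,.168),('track L',598,264,.112),('track R',721,272,.112),('hatch front mid',449,246,.118),('strip',534,255,.12)): print(n,L(T(u,v,z)))
w=R@np.array([.055,0])+ctr
np.savez('box.npz',ctr=ctr,yaw=yaw)
E
```

```text
len 0.4380439878437247 -7.348257094615363
len 0.4375845517277345 -7.083818708525101
len 0.2584312879347666 -6.858678259828304
len 0.25640819965270506 -6.958523298783816
ctr [0.53302925 0.13901411] yaw -0.1241546895765931
rod root [ 21.6 -62.6]
rod end [ 79.9 -61. ]
bar end [  20.  -105.5]
bar pin end [19.1 22.8]
pin blocks [19.8 12.7]
cheek front [  18.3 -149.5]
wall far [  18.7 -186. ]
wall near [  17.7 -176.6]
track L [  18.7 -134.3]
track R [  22.5 -214.6]
hatch front mid [ 19.  -36.5]
strip [ 19.2 -92.3]
```

```bash
cat >> h.py <<'E'
B=np.load('box.npz') if __import__('os').path.exists('box.npz') else None
def w2b(p):
    p=np.array(p); return np.append(Ro.from_euler('z',-float(B['yaw'])).apply([*(p[:2]-B['ctr']),p[2]])*1000,[])
def b2w(p): 
    q=Ro.from_euler('z',float(B['yaw'])).apply(np.array(p)/1000); q[:2]+=B['ctr']; return q
def tool():
    s=bot.sense(); w,x,y,z=s['orientation']; return s,Ro.from_quat([x,y,z,w])
def togo(pb):
    s,R=tool(); d=b2w(pb)-s['tcp_pos']
    G=Ro.from_matrix(Ro.from_euler('z',float(B['yaw'])).as_matrix()@np.diag([1,-1,-1.]))
    print('t',round(s['time'],2),'tcp box',w2b(s['tcp_pos']).round(1),'F box',Ro.from_euler('z',-float(B['yaw'])).apply(s['contact_force']).round(1),'w',round(s['grip_width'],3),'ff',s['finger_force'])
    print('turn/45',((R.inv()*G).as_rotvec()/np.radians(45)).round(4),'shift now',R.inv().apply(d).round(4),'shift after turn',G.inv().apply(d).round(4))
E
python3 -c "
from h import *
togo([55,-61.5,300]); print(b2w([55,-61.5,136]))"
```

```text
t 0.25 tcp box [-138.  -765.8  222.2] F box [-0.1 -1.   0.2] w 0.999 ff 0.0
turn/45 [-1.000e-03  4.000e-04  7.474e-01] shift now [ 0.5508 -0.4795 -0.0774] shift after turn [ 0.193  -0.7043 -0.0778]
[0.57998999 0.07117652 0.136     ]
```

Request:
play_rows:
  deltas: "0 0 0.187 0 0 -0.02 1;0 0 0.187 0 0 -0.02 1;0 0 0.187 0 0 -0.02 1;0 0 0.187 0 0 -0.02 1;0 0 0 0 -0.05 0 1;0 0 0 0 -0.055 0 1;0 0 0 0 -0.055 0 1;0 0 0 0.01 -0.055 0 1"

```text
time: 1.25
tcp_pos: [0.3376, -0.3903, 0.3028]
orientation: [0.0, 0.998, -0.063, 0.0]
contact_force: [1.2, 0.2, 0.5]
grip_width: 0.995
finger_force: 0.0
```

Request:
play_rows:
  deltas: "0 0 0 0.02 -0.055 0 1;0 0 0 0.02 -0.055 0 1;0 0 0 0.025 -0.055 0 1;0 0 0 0.025 -0.055 0 1;0 0 0 0.025 -0.055 0 1;0 0 0 0.025 -0.055 0 1;0 0 0 0.025 -0.055 0 1;0 0 0 0.01 -0.05 0 1"

```text
time: 2.25
tcp_pos: [0.5668, 0.02, 0.3025]
orientation: [-0.0, 0.998, -0.062, 0.0]
contact_force: [0.1, 0.3, 0.4]
grip_width: 1.0
finger_force: 0.0
```

```bash
python3 -c "
from h import *
togo([55,-61.5,250])"
```

```text
t 2.25 tcp box [  48.3 -113.9  302.5] F box [0.1 0.3 0.4] w 1.0 ff 0.0
turn/45 [-0.0005 -0.0002 -0.0003] shift now [ 0.0067 -0.0524  0.0525] shift after turn [ 0.0067 -0.0524  0.0525]
```

Request:
play_rows:
  deltas: "0 0 0 0.003 -0.027 0.02 1;0 0 0 0.004 -0.025 0.02 1;0 0 0 0 0 0.012 1;0 0 0 0 0 0 1"

```text
time: 2.75
tcp_pos: [0.5785, 0.0671, 0.2498]
orientation: [0.001, 0.998, -0.063, -0.001]
contact_force: [0.2, -0.8, 0.9]
grip_width: 0.998
finger_force: 0.0
```

```bash
python3 - <<'E'
from h import *
f=bot.grab_frame('wrist'); im=f['img'].copy()
for p in([55,-61.5,155],[20,13.5,131],[20,-105.5,151],[78,-61.5,155],[20,-171,138]):
    u,v=proj(f,b2w(p)); print(p,u,v); cv2.circle(im,(int(u),int(v)),4,(255,0,255),1)
cv2.imwrite('pics/wrist1.png',im); togo([55,-61.5,136])
E
```

```text
[55, -61.5, 155] 311.6436564700812 235.9877470731425
[20, 13.5, 131] 214.11163957665974 272.1455661455247
[20, -105.5, 151] 373.4590004747874 281.5966658833414
[78, -61.5, 155] 311.45293680046126 202.71674462618103
[20, -171, 138] 458.91932258885373 274.99877186457826
t 2.8 tcp box [ 54.6 -65.9 250.7] F box [-0.2 -1.1  1.1] w 1.0 ff 0.0
turn/45 [ 0.0012  0.0004 -0.0031] shift now [ 0.0004 -0.0045  0.1147] shift after turn [ 0.0004 -0.0044  0.1147]
```

View pics/wrist1.png

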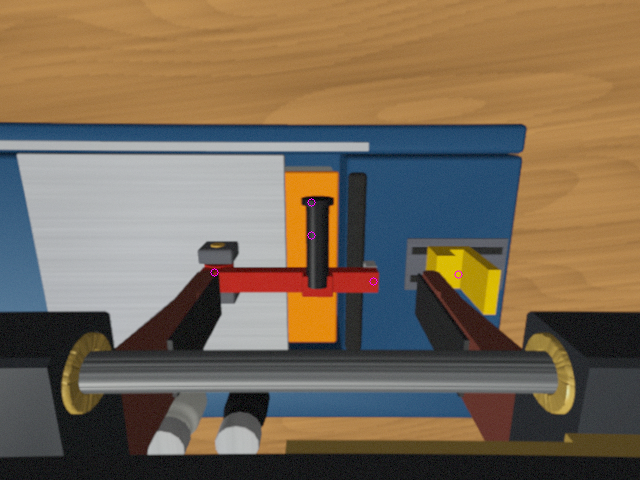

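The wrist view shows the rod at about (317,240), the bar's end face at (379,281) and the keeper at (425-500,275). They lie about 6 px (4 mm) to the right of the projected marks, which is within tolerance.

Request:
play_rows:
  deltas: "0 0 0 0 0 0.025 0.6;0 0 0 0 0 0.025 0.6;0 0 0 0 0 0.025 0.6;0 0 0 0 0 0.02 0.6;0 0 0 0 0 0.015 0.6;0 0 0 0 0 0.004 0.6;0 0 0 0 0 0 0.6"
  squeeze: 10

```text
time: 3.68
tcp_pos: [0.5795, 0.0684, 0.1371]
orientation: [-0.0, 0.998, -0.063, 0.0]
contact_force: [-0.7, -0.5, -0.2]
grip_width: 0.601
finger_force: 0.0
```

```bash
python3 -c "
from h import *
togo([55,-64,136])"
```

```text
t 3.67 tcp box [ 54.9 -64.3 137.1] F box [-0.6 -0.5 -0.2] w 0.601 ff 0.0
turn/45 [-0.0001 -0.0008 -0.0012] shift now [ 0.0001 -0.0003  0.0011] shift after turn [ 0.0001 -0.0003  0.0011]
```

Request:
play_rows:
  deltas: "0 0 0 0 0 0.001 0.15;0 0 0 0 0 0 0.1;0 0 0 0 0 0 0.1;0 0 0 0 0 0 0.1;0 0 0 0 0 0 0.1;0 0 0 0 0 0 0.1"
  squeeze: 12

```text
time: 4.42
tcp_pos: [0.5792, 0.0683, 0.1358]
orientation: [0.0, 0.998, -0.062, 0.0]
contact_force: [-0.2, -2.0, 0.7]
grip_width: 0.177
finger_force: 12.0
```

```bash
python3 -c "
from h import *
togo([55,-96,136])"
```

```text
t 4.42 tcp box [ 54.6 -64.5 135.8] F box [ 0.  -2.   0.7] w 0.177 ff 11.999850869178772
turn/45 [ 0.0005 -0.0001 -0.0011] shift now [ 0.0004  0.0315 -0.0002] shift after turn [ 0.0004  0.0315 -0.0002]
```

Request:
play_rows:
  deltas: "0 0 0 0 0.002 0 0.1;0 0 0 0 0.004 0 0.1;0 0 0 0 0.004 0 0.1;0 0 0 0 0.004 0 0.1;0 0 0 0 0.004 0 0.1;0 0 0 0 0.004 0 0.1;0 0 0 0 0.004 0 0.1;0 0 0 0 0.004 0 0.1"
  squeeze: 20

```text
time: 5.42
tcp_pos: [0.5757, 0.0407, 0.1358]
orientation: [-0.001, 0.998, -0.062, 0.0]
contact_force: [0.6, 4.8, -0.2]
grip_width: 0.174
finger_force: 20.0
```

```bash
python3 - <<'E'
from h import *
togo([55,-96,136])
f=bot.grab_frame('scene'); cv2.imwrite('pics/s2.png',cv2.resize(f['img'][190:320,240:440],None,fx=4,fy=4,interpolation=cv2.INTER_CUBIC))
E
```

```text
t 5.42 tcp box [ 54.5 -92.2 135.8] F box [-0.   4.9 -0.2] w 0.174 ff 20.00306099653244
turn/45 [-0.0031 -0.0008  0.0012] shift now [ 0.0005  0.0038 -0.0002] shift after turn [ 0.0005  0.0038 -0.0002]
```

View pics/s2.png

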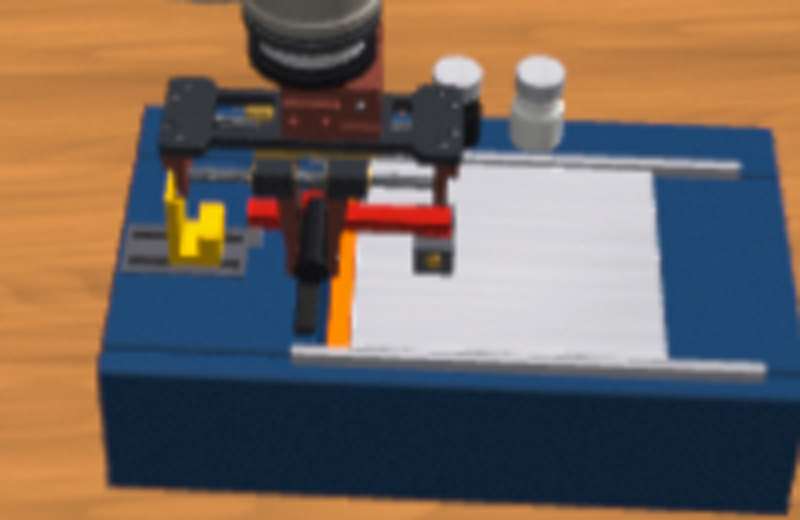

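The crop shows the pads holding the rod at about (312,240), the bar level, and about 14 mm between its end (248,213) and the cheek (222,235).

Request:
play_rows:
  deltas: "0 0 0 0 -0.001 -0.003 0.1;0 0 0 0 -0.001 -0.003 0.1;0 0 0 0 -0.001 -0.003 0.1;0 0 0 0 -0.001 -0.003 0.1;0 0 0 0 0 -0.0005 0.1;0 0 0 0 0 0 0.1"

```text
time: 6.22
tcp_pos: [0.5759, 0.0429, 0.1482]
orientation: [0.0, 0.998, -0.062, 0.0]
contact_force: [1.0, 1.2, -4.9]
grip_width: 0.174
finger_force: 20.0
```

```bash
python3 - <<'E'
from h import *
togo([55,-96,136])
f=bot.grab_frame('scene'); cv2.imwrite('pics/s3.png',cv2.resize(f['img'][190:320,240:440],None,fx=4,fy=4,interpolation=cv2.INTER_CUBIC))
E
```

```text
t 6.22 tcp box [ 54.5 -90.1 148.2] F box [ 0.9  1.3 -4.9] w 0.174 ff 19.99767780303955
turn/45 [ 0.     -0.0001 -0.0007] shift now [0.0005 0.0059 0.0122] shift after turn [0.0005 0.0059 0.0122]
```

View pics/s3.png

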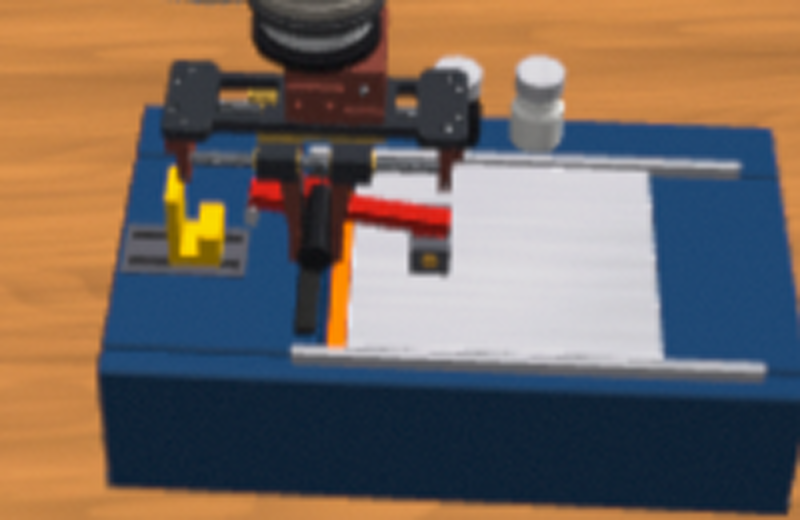

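The crop shows the bar raised about 0.17 rad, with the tooth at (252,213) above the cheek's top edge level.

Request:
play_rows:
  deltas: "0 0 0 0 0.003 0 0.1;0 0 0 0 0.0035 0 0.1;0 0 0 0 0.0035 0 0.1;0 0 0 0 0.0035 0 0.1;0 0 0 0 0.0035 0 0.1;0 0 0 0 0.0035 0 0.1;0 0 0 0 0.0025 0 0.1"

```text
time: 7.15
tcp_pos: [0.5732, 0.0213, 0.148]
orientation: [-0.001, 0.998, -0.062, 0.0]
contact_force: [3.9, 6.0, -6.6]
grip_width: 0.18
finger_force: 20.0
```

```bash
python3 -c "
from h import *
togo([55,-121,148])"
```

```text
t 7.15 tcp box [  54.4 -111.8  148. ] F box [ 3.1  6.4 -6.6] w 0.18 ff 19.998261630535126
turn/45 [-0.0024 -0.0002  0.0004] shift now [0.0006 0.0092 0.    ] shift after turn [0.0006 0.0092 0.    ]
```

Request:
play_rows:
  deltas: "0 0 0 0 0.002 0 0.1;0 0 0 0 0.002 0 0.1;0 0 0 0 0.002 0 0.1;0 0 0 0 0.001 0 0.1;0 0 0 0 0 0 0.1"

```text
time: 7.78
tcp_pos: [0.5722, 0.0141, 0.1481]
orientation: [-0.001, 0.998, -0.062, 0.0]
contact_force: [2.4, 4.7, -6.1]
grip_width: 0.177
finger_force: 20.0
```

Request:
play_rows:
  deltas: "0 0 0 0 0.001 0 0.1;0 0 0 0 0.001 0 0.1;0 0 0 0 0 0 0.1"

```text
time: 8.15
tcp_pos: [0.572, 0.0121, 0.148]
orientation: [-0.001, 0.998, -0.062, 0.0]
contact_force: [2.4, 5.1, -5.7]
grip_width: 0.175
finger_force: 20.0
```

```bash
python3 - <<'E'
from h import *
togo([55,-121,148])
f=bot.grab_frame('scene'); cv2.imwrite('pics/s4.png',cv2.resize(f['img'][190:300,250:400],None,fx=5,fy=5,interpolation=cv2.INTER_CUBIC))
E
```

```text
t 8.15 tcp box [  54.4 -121.1  148. ] F box [ 1.8  5.4 -5.7] w 0.175 ff 19.998207092285156
turn/45 [-0.0017  0.      0.0003] shift now [ 0.0006 -0.0001  0.    ] shift after turn [ 0.0006 -0.0001  0.    ]
```

View pics/s4.png

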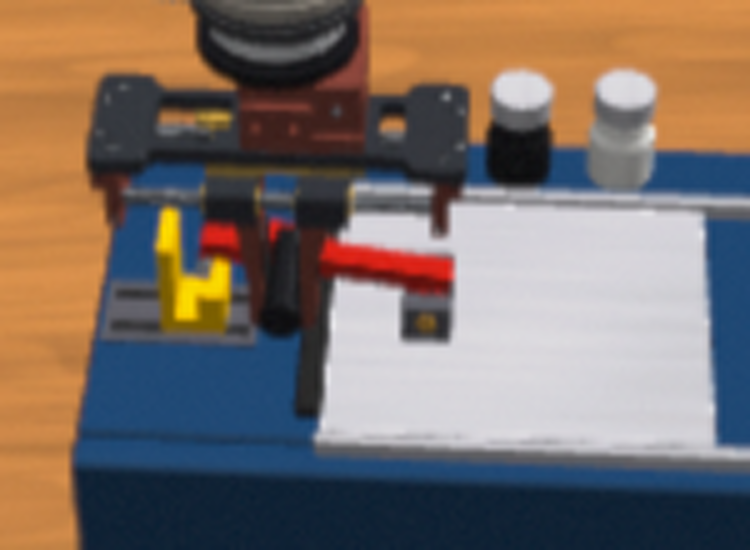

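The crop shows the tooth at (205,268) just over the front cheek, with the wall at (168,240) still some 7-10 mm ahead.

Request:
play_rows:
  deltas: "0 0 0 0 0.001 0 0.1;0 0 0 0 0.001 0 0.1;0 0 0 0 0.001 0 0.1;0 0 0 0 0.0005 0 0.1;0 0 0 0 0 0 0.1"

```text
time: 8.82
tcp_pos: [0.5716, 0.0088, 0.148]
orientation: [-0.001, 0.998, -0.062, 0.0]
contact_force: [3.0, 5.9, -6.5]
grip_width: 0.175
finger_force: 20.0
```

Request:
play_rows:
  deltas: "0 0 0 0 0.0005 0 0.1;0 0 0 0 0.0005 0 0.1;0 0 0 0 0 0 0.1"

```text
time: 9.2
tcp_pos: [0.5715, 0.0078, 0.1481]
orientation: [-0.001, 0.998, -0.062, 0.0]
contact_force: [2.6, 4.2, -7.1]
grip_width: 0.175
finger_force: 20.0
```

Request:
play_rows:
  deltas: "0 0 0 0 0.0005 0 0.1;0 0 0 0 0.0005 0 0.1;0 0 0 0 0 0 0.1"

```text
time: 9.57
tcp_pos: [0.5713, 0.0069, 0.148]
orientation: [-0.001, 0.998, -0.062, 0.0]
contact_force: [2.5, 5.1, -6.7]
grip_width: 0.174
finger_force: 20.0
```

Request:
play_rows:
  deltas: "0 0 0 0 0.0005 0 0.1;0 0 0 0 0.0005 0 0.1;0 0 0 0 0 0 0.1"

```text
time: 9.95
tcp_pos: [0.5712, 0.0059, 0.148]
orientation: [-0.001, 0.998, -0.062, 0.0]
contact_force: [3.6, 4.7, -6.9]
grip_width: 0.175
finger_force: 20.0
```

Request:
play_rows:
  deltas: "0 0 0 0 0.0005 0 0.1;0 0 0 0 0 0 0.1"

```text
time: 10.2
tcp_pos: [0.5711, 0.0054, 0.148]
orientation: [-0.001, 0.998, -0.062, 0.0]
contact_force: [4.0, 4.4, -5.9]
grip_width: 0.176
finger_force: 20.0
```

Request:
play_rows:
  deltas: "0 0 0 0 0.0005 0 0.1;0 0 0 0 0 0 0.1"

```text
time: 10.45
tcp_pos: [0.571, 0.005, 0.148]
orientation: [-0.001, 0.998, -0.062, 0.0]
contact_force: [2.8, 4.3, -6.1]
grip_width: 0.178
finger_force: 20.0
```

Request:
play_rows:
  deltas: "0 0 0 0 0.0005 0 0.1;0 0 0 0 0 0 0.1"

```text
time: 10.7
tcp_pos: [0.571, 0.0045, 0.148]
orientation: [-0.001, 0.998, -0.062, 0.0]
contact_force: [2.8, 5.3, -6.1]
grip_width: 0.177
finger_force: 20.0
```

Request:
play_rows:
  deltas: "0 0 0 0 0.0005 0 0.1;0 0 0 0 0 0 0.1"

```text
time: 10.95
tcp_pos: [0.571, 0.004, 0.148]
orientation: [-0.001, 0.998, -0.062, 0.0]
contact_force: [4.1, 5.3, -5.7]
grip_width: 0.174
finger_force: 20.0
```

Request:
play_rows:
  deltas: "0 0 0 0 0.0005 0 0.1;0 0 0 0 0 0 0.1"

```text
time: 11.2
tcp_pos: [0.5709, 0.0035, 0.148]
orientation: [-0.001, 0.998, -0.062, 0.0]
contact_force: [3.5, 6.6, -6.2]
grip_width: 0.178
finger_force: 20.0
```

Request:
play_rows:
  deltas: "0 0 0 0 0.0005 0 0.1;0 0 0 0 0 0 0.1"

```text
time: 11.45
tcp_pos: [0.5708, 0.0031, 0.148]
orientation: [-0.001, 0.998, -0.062, 0.0]
contact_force: [2.3, 5.8, -5.8]
grip_width: 0.177
finger_force: 20.0
```

Request:
play_rows:
  deltas: "0 0 0 0 0.0005 0 0.1;0 0 0 0 0 0 0.1"

```text
time: 11.7
tcp_pos: [0.5708, 0.0026, 0.148]
orientation: [-0.001, 0.998, -0.062, 0.0]
contact_force: [3.2, 4.7, -7.2]
grip_width: 0.171
finger_force: 20.0
```

```bash
python3 - <<'E'
from h import *
togo([55,-121,148])
f=bot.grab_frame('scene'); h=cv2.cvtColor(f['img'],cv2.COLOR_BGR2HSV)
for v in range(230,248,1):
    r=h[v,278:305]; s=''
    for a in r: s+='R' if (a[0]<8 or a[0]>172) and a[1]>170 else 'Y' if 18<a[0]<35 and a[1]>120 else '.'
    print(v,s)
E
```

```text
t 11.7 tcp box [  54.4 -130.7  148. ] F box [ 2.6  5.1 -7.2] w 0.171 ff 19.998539686203003
turn/45 [-0.0023 -0.      0.0006] shift now [ 0.0006 -0.0097  0.    ] shift after turn [ 0.0006 -0.0097  0.    ]
230 ...........................
231 .....YY....................
232 ....YYYY...........Y.......
233 ....YYYY...........Y.......
234 ....YYYY..RRRRR.......RRR..
235 ....YYYY.RRRRRRR......RRR..
236 ....YYYY.RRRRRRR......RR...
237 ....YYYY.RRRRRRR......RR...
238 ...YYYYY.RRRRRRR......R....
239 ...YYYYY.RRRRRRR......R....
240 ...YYYYY.RRRRRRR...........
241 ....YYYY...................
242 ....YYYY....YYYYY..........
243 ....YYYY....YYYYY..........
244 ....YYYY....YYYYYY.........
245 ....YYYYYYYYYYYYYY.........
246 ....YYYYYYYYYYYYYY.........
247 ....YYYYYYYYYYYYYY.........
```

Request:
play_rows:
  deltas: "0 0 0 0 0.0005 0 0.1;0 0 0 0 0 0 0.1"

```text
time: 12.0
tcp_pos: [0.5707, 0.0023, 0.148]
orientation: [-0.001, 0.998, -0.062, 0.0]
contact_force: [3.3, 6.1, -6.2]
grip_width: 0.175
finger_force: 20.0
```

Request:
play_rows:
  deltas: "0 0 0 0 0.0005 0 0.1;0 0 0 0 0 0 0.1"

```text
time: 12.25
tcp_pos: [0.5707, 0.0023, 0.148]
orientation: [-0.001, 0.998, -0.062, 0.0]
contact_force: [3.4, 7.2, -6.0]
grip_width: 0.176
finger_force: 20.0
```

Request:
play_rows:
  deltas: "0 0 0 0 0.0005 0 0.1;0 0 0 0 0 0 0.1"

```text
time: 12.5
tcp_pos: [0.5707, 0.0023, 0.148]
orientation: [-0.002, 0.998, -0.061, 0.0]
contact_force: [3.2, 7.5, -7.4]
grip_width: 0.173
finger_force: 20.0
```

Contact: the position stalled at y = 0.0023 while the pull rose about 2.5 N, so the bar is at the back wall. I'll back off, then lower along the bar's arc.

Request:
play_rows:
  deltas: "0 0 0 0 -0.0012 0 0.1;0 0 0 0 -0.0012 0 0.1;0 0 0 0 -0.001 0 0.1;0 0 0 0 0 0 0.1"

```text
time: 13.0
tcp_pos: [0.5708, 0.0029, 0.1481]
orientation: [0.0, 0.998, -0.062, -0.0]
contact_force: [0.1, 2.2, -4.6]
grip_width: 0.177
finger_force: 20.0
```

```bash
python3 -c "
from h import *
togo([55,-133.9,136])"
```

```text
t 13.0 tcp box [  54.3 -130.4  148.1] F box [-0.1  2.2 -4.6] w 0.177 ff 19.997638463974
turn/45 [ 0.0002  0.0004 -0.001 ] shift now [0.0007 0.0035 0.0121] shift after turn [0.0007 0.0035 0.0121]
```

Request:
play_rows:
  deltas: "0 0 0 0 -0.0008 0 0.1;0 0 0 0 -0.0008 0 0.1;0 0 0 0 0 0 0.1"

```text
time: 13.38
tcp_pos: [0.5711, 0.0047, 0.1481]
orientation: [-0.0, 0.998, -0.062, -0.0]
contact_force: [0.8, 2.5, -4.7]
grip_width: 0.176
finger_force: 20.0
```

Request:
play_rows:
  deltas: "0 0 0 0 0.001 0.002 0.1;0 0 0 0 0.001 0.002 0.1;0 0 0 0 0.0009 0.002 0.1;0 0 0 0 0.0008 0.002 0.1;0 0 0 0 0 0 0.1"

```text
time: 14.0
tcp_pos: [0.5707, 0.0011, 0.14]
orientation: [-0.0, 0.998, -0.062, -0.0]
contact_force: [-0.5, 4.3, -2.0]
grip_width: 0.179
finger_force: 20.0
```

```bash
python3 -c "
from h import *
togo([55,-133.9,136])"
```

```text
t 14.0 tcp box [  54.4 -132.2  140. ] F box [-1.1  4.2 -2. ] w 0.179 ff 20.001433789730072
turn/45 [-0.0002  0.0002 -0.0005] shift now [0.0006 0.0017 0.004 ] shift after turn [0.0006 0.0017 0.004 ]
```

Request:
play_rows:
  deltas: "0 0 0 0 0.0005 0.0013 0.1;0 0 0 0 0.0004 0.0013 0.1;0 0 0 0 0.0004 0.0012 0.1;0 0 0 0 0 0 0.1"

```text
time: 14.5
tcp_pos: [0.5707, 0.0003, 0.1377]
orientation: [-0.0, 0.998, -0.062, 0.0]
contact_force: [-4.8, 4.7, 10.9]
grip_width: 0.176
finger_force: 20.0
```

```bash
python3 -c "
from h import *
togo([55,-133.9,136])"
```

```text
t 14.5 tcp box [  54.5 -132.9  137.7] F box [-5.3  4.1 10.9] w 0.176 ff 20.003481209278107
turn/45 [-0.0005 -0.0006 -0.0002] shift now [0.0005 0.001  0.0017] shift after turn [0.0005 0.001  0.0017]
```

Request:
play_rows:
  deltas: "0 0 0 0 0 -0.0012 0.1;0 0 0 0 0 0 0.1"

```text
time: 14.75
tcp_pos: [0.5706, 0.0004, 0.1379]
orientation: [-0.0, 0.998, -0.062, 0.0]
contact_force: [-1.4, 5.7, 2.6]
grip_width: 0.173
finger_force: 20.0
```

```bash
python3 - <<'E'
from h import *
togo([55,-133.9,136])
f=bot.grab_frame('scene'); cv2.imwrite('pics/s5.png',cv2.resize(f['img'][200:290,255:375],None,fx=6,fy=6,interpolation=cv2.INTER_CUBIC))
E
```

```text
t 14.75 tcp box [  54.4 -132.9  137.9] F box [-2.1  5.5  2.6] w 0.173 ff 20.00361979007721
turn/45 [-0.0008 -0.0003  0.    ] shift now [0.0005 0.001  0.0019] shift after turn [0.0006 0.001  0.0019]
```

View pics/s5.png

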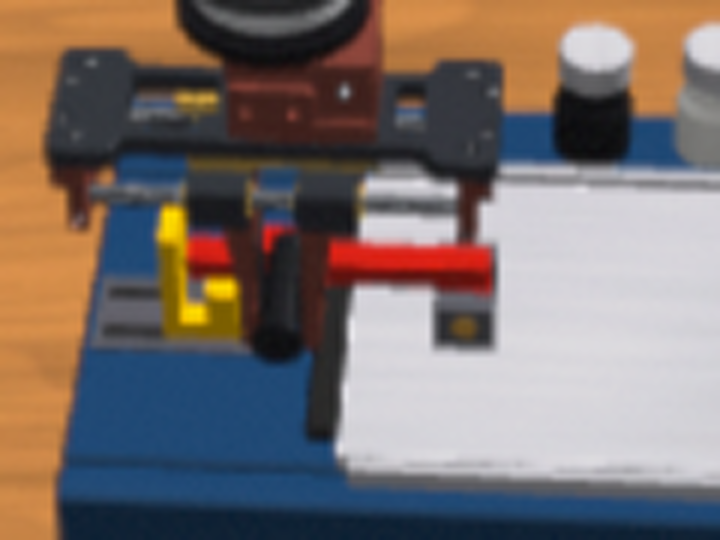

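The crop shows the bar level, parallel to the rail, with its end between cheek and wall and the tooth at (197,288) down in the notch. The rod had slipped about 2 mm in the pads. I'll ease back and release.

Request:
play_rows:
  deltas: "0 0 0 0 -0.0005 0 0.1;0 0 0 0 -0.0005 0 0.1;0 0 0 0 -0.0005 0 0.1;0 0 0 0 0 0 0.1"
  squeeze: 6

```text
time: 15.3
tcp_pos: [0.5708, 0.001, 0.1378]
orientation: [0.0, 0.998, -0.062, 0.0]
contact_force: [-2.6, 2.8, 4.3]
grip_width: 0.181
finger_force: 6.0
```

Request:
play_rows:
  deltas: "0 0 0 0 0 0 0.3;0 0 0 0 0 0 0.4;0 0 0 0 0 0 0.5;0 0 0 0 0 0 0.5;0 0 0 0 0 0 0.5"

```text
time: 15.92
tcp_pos: [0.5708, 0.0011, 0.1375]
orientation: [0.0, 0.998, -0.062, 0.0]
contact_force: [-0.3, -0.7, 0.4]
grip_width: 0.507
finger_force: 0.0
```

```bash
python3 - <<'E'
from h import *
togo([55,-133.9,136])
E
```

```text
t 15.93 tcp box [  54.5 -132.2  137.5] F box [-0.3 -0.7  0.4] w 0.507 ff 0.0
turn/45 [ 0.0001 -0.0001 -0.0007] shift now [0.0005 0.0017 0.0015] shift after turn [0.0005 0.0017 0.0015]
```

Released. Next I'll retreat straight up, clear the view and check.

Request:
play_rows:
  deltas: "0 0 0 0 0 -0.01 0.6;0 0 0 0 0 -0.03 0.6;0 0 0 0 0 -0.04 0.6;0 0 0 0 0 -0.04 0.6;0 0 0 0 0 -0.04 0.6;0 0 0 0 0.05 0 0.6;0 0 0 0 0.05 0 0.6;0 0 0 0 0.05 0 0.6"

```text
time: 16.92
tcp_pos: [0.5518, -0.149, 0.2987]
orientation: [0.0, 0.998, -0.062, 0.001]
contact_force: [0.3, -0.3, 0.4]
grip_width: 0.599
finger_force: 0.0
```

Request:
play_rows:
  deltas: "0 0 0 -0.01 0.05 0 0.6;0 0 0 -0.01 0.05 0 0.6;0 0 0 -0.01 0.05 0 0.6;0 0 0 0 0 0 0.6"

```text
time: 17.42
tcp_pos: [0.5013, -0.2977, 0.2982]
orientation: [0.001, 0.998, -0.066, -0.0]
contact_force: [-0.5, 0.7, 0.3]
grip_width: 0.598
finger_force: 0.0
```

```bash
python3 - <<'E'
from h import *
f=bot.grab_frame('scene'); a=cv2.resize(f['img'][200:290,255:455],None,fx=4,fy=4,interpolation=cv2.INTER_CUBIC)
t=bot.grab_frame('top'); b=cv2.resize(t['img'][170:230+75,180:380],None,fx=4,fy=4,interpolation=cv2.INTER_CUBIC)
b=cv2.resize(b,(355,240)); c=np.zeros((600,800,3),np.uint8); c[:360]=a; c[360:,:355]=b
cv2.imwrite('pics/fin.png',c); togo([55,-121,148])
h=cv2.cvtColor(f['img'],cv2.COLOR_BGR2HSV)
for v in range(230,256):
    print(v,''.join('R' if (x[0]<8 or x[0]>172) and x[1]>170 else 'Y' if 18<x[0]<35 and x[1]>120 else '.' for x in h[v,278:345]))
E
```

```text
t 17.52 tcp box [  24.4 -431.9  298.1] F box [-0.4  0.6 -0.2] w 0.596 ff 0.0
turn/45 [-0.0005 -0.0009 -0.0016] shift now [ 0.0301 -0.3109  0.1502] shift after turn [ 0.0306 -0.3109  0.1501]
230 ...................................................................
231 ...................................................................
232 ....YYYY...........................................................
233 ....YYYY...........................................................
234 ....YYYY...........................................................
235 ....YYYY...........................................................
236 ....YYYY...........................................................
237 ....YYYY...........................................................
238 ...YYYYY..............RRR.RRRR.....................................
239 ...YYYYY.............RRR....RR.....................................
240 ...YYYYY.RRRRRRRRRRRRRR.....RRRRRRRR...............................
241 ....YYYY.RRRRRRRRRRRRRR.....RRRRRRRRRRRRRRRRRRRRRRRRRRR............
242 ....YYYY.RRRRRRRRRRRRRR.....RRRRRRRRRRRRRR
[... 261 characters left out ...]
YY............RRRRRRR......RRRRRRRRRRRRRRRRR........
247 ....YYYYY..YYYYYYY.................................RRRRRRRR........
248 ....YYYYY..YYYYYYY.................................................
249 ....YYYYY..YYYYYYY.................................................
250 ....YYYYYYYYYYYYYY.................................................
251 ....YYYYYYYYYYYYYY.................................................
252 ....YYYYYYYYYYYYYY.................................................
253 ....YYYYYYYYYYYYYY.................................................
254 ....YYYYYYYYYYYYY....................................Y.............
255 ....YYYYYYYYYYYYY..................................................
```

View pics/fin.png

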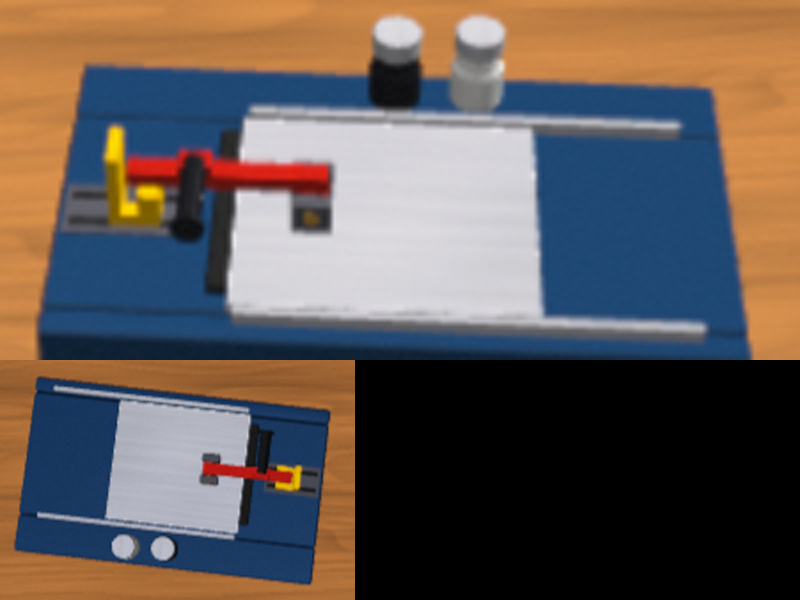

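The final picture shows the bar level at (130-330,175) with its end in the notch against the keeper. The hatch is held on the strip with the gripper well away, and both shakers are standing.

```bash
python3 -c "
from h import *
print(bot.hand_in())"
```

```text
the job is handed in; nothing more can be done
None
```

The hatch is shut against the strip and held by the latch alone: the last picture shows the bar level with its end in the keeper's notch and both shakers still standing, and I handed the job in at about 17.5 s.

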